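Open the nut jar on the one-handed jar board

TASK

Open the square jar on the jar board: first slide the board's wooden fork fully home around the jar so that it cannot turn, then unscrew the jar's cap anticlockwise until its threads let go and lift it straight off. Finish while still holding the cap level in the gripper, directly over the jar with its lower edge about 2 cm above the mouth; the jar must stay standing in its nest, braced by the fork and not turning with the cap, and the other things on the table must be left alone.

Things in the scene. Friction and masses are not known exactly. Their poses are not given: they have to be found in the camera images.
- board: the jar board: a light wooden board 130 mm (its x) by 310 mm (its y), 20 mm thick, fixed on the table. Origin at the centre of its underside, z up. A low round nest (ring 88 mm across, 6 mm high) centred at y = +85 mm on its top holds the jar's foot; the fork slides along its y axis.
- clamp (a joint): how far the dark wooden fork has slid along the board's +y, in m: near 0 at the start (clear of the jar), 0.085 fully home at its end stop; friction about 3 N, stays where left. Its two tines, 62 mm apart inside with flared tips, pass along the jar's -x and +x sides, 29 to 62 mm above the table.
- clamp_grip (a point): on the axis of the fork's upright grip, a post 24 x 24 mm whose top is 90 mm above the table; this point is 15 mm below the top (75 mm above the table). Axes as the board's. Its -x and +x faces are free down to 32 mm above the table; a crossbar, 62 mm high, begins 39 mm from the axis towards +y. With the fork home the axis is 85 mm from the jar's.
- jar: the square white stoneware jar, loose, about 0.45 kg, standing in the nest; 60 x 60 mm with cut corners, 68 mm tall to its shoulder, then a neck 40 mm in diameter. Origin at the centre of its underside (20 mm above the table), z up; x and y normal to its flat sides, within 0.06 rad of the board's. It turns freely unless the fork is home (then about 0.05 rad of play).
- jar_mouth (a point): centre of the jar's mouth, 104 mm above the jar's underside (about 124 mm above the table), on its axis
- cap_center (a point): centre (half-way up) of the jar's round steel screw cap: 57 mm in diameter, 22 mm tall, 50 g, ribbed rim, z up. Screwed on, this point is 99 mm above the jar's underside (about 119 mm above the table); the cap's lower edge is then 16 mm below the mouth and 14 mm above the shoulder's upper end.
- remote: bystander: a black television remote control, 44 x 160 x 18 mm, lying flat; origin at the centre of its underside
- mug: bystander: a glazed mug, 76 mm across, 85 mm tall, standing; origin at the centre of its underside
- tin: bystander: a small round jar with a lid, 68 mm across and 70 mm tall, standing beside the board (not the jar to open); origin at the centre of its underside
- books: bystander: a book lying flat, 150 x 210 x 25 mm; origin at the centre of its underside
- bowl: bystander: a round wooden bowl, 130 mm across, 50 mm tall; origin at the centre of its underside
- spectacle_case: bystander: a grey spectacle case, 160 x 60 x 35 mm; origin at the centre of its underside
- candle: bystander: a thick round candle, 72 mm across, 70 mm tall; origin at the centre of its underside
- cap: the same screw cap: origin at the centre of its lower edge, 11 mm below its centre. Tight (about 0.3 N m) by two lugs and a sprung seal: turned anticlockwise seen from above it is free after 45 to 65 degrees, rising up to 4 mm by itself, and lifts straight off at turns of 70 to 125 degrees; beyond, the lugs meet a stop. Pulling up before that lifts the jar.
Not all that is in view belongs to the job. What is shaped like the jar but turquoise or yellow is not meant.

How it is judged (in metres and radians):
On the way, in this order (a step that is already met when the one before it is completed fails the run):
1. the fork is slid fully home (within 5 mm of its end stop) around the standing jar, with the cap still on (value of joint clamp above 0.08 m and angle between jar's own z axis and vertical below 0.1 rad and z of jar in the frame of board below 0.026 m and z of cap_center in the frame of jar_mouth below 0.004 m), for 0.2 s.
2. the cap is unscrewed and clear above the mouth while the fork braces the jar (value of joint clamp above 0.08 m and angle between the x axis of jar and the x axis of board, either way round below 0.15 rad and angle between jar's own z axis and vertical below 0.1 rad and z of jar in the frame of board below 0.026 m and z of cap_center in the frame of jar_mouth above 0.014 m and contact force between the fingers and cap above 1 N), for 0.2 s.
At the end, for the whole second after the job is handed in: the fork is within 5 mm of its end stop; the jar stands upright (0.1 rad) in its nest, turned less than 0.15 rad from the board; the cap is held by the fingers, still, level within 0.2 rad, not touching the jar, its axis within 20 mm of the jar's and its lower edge 3 to 45 mm above the mouth (all of step 2 and z of cap_center in the frame of jar_mouth below 0.056 m and horizontal distance between cap_center and jar_mouth below 0.02 m and angle between cap_center's own z axis and vertical below 0.2 rad and contact force between cap and jar below 0.1 N and linear speed of cap below 0.03 m/s); the arm keeps its last pose, push and grip.
It fails at once if the jar turns with the cap (more than 0.25 rad from the board) (angle between the x axis of jar and the x axis of board, either way round above 0.25 rad).
It fails at once if the jar is lifted more than 12 mm out of its nest (z of jar in the frame of board above 0.032 m).
It fails at once if the jar is tipped more than 0.25 rad (angle between jar's own z axis and vertical above 0.25 rad).
It fails at once if a bystander is moved more than 30 mm (distance of any of remote, mug, tin, books, bowl, spectacle_case, candle from where it was at the start of the episode above 0.03 m).
It also fails if it takes over 48 s, if anything falls off the work surface, if the arm or the gripper's body presses on something with over 40 N, if the wrist force passes 120 N, or if a joint passes its speed limit or range.

ROBOT

A 7-joint arm with a two-finger parallel gripper is mounted at the origin on the work surface. World frame = base frame: x ahead of the robot, y to its left, z up, the work surface at z = 0. Lengths are in m, angles in degrees, forces in N, time in s.
With the tool pointing down it reaches from about 0.35 to 0.9 m from the base axis. Payload 19.9 kg.
Tool frame: the origin (TCP) lies at the very end of the fingers, on their centre line; the grasp point (between the pads) lies 19 mm behind it; z points along the fingers, y is the line along which they close (so a half turn about z gives the same grasp; the last joint's range is limited). The gripper opens to 94 mm and grips with 3 to 60 N. Pads are 16 mm wide; open, the fingers measure 119 mm over their backs; the gripper's body (75 mm by 177 mm) begins 78 mm behind the grasp point.
Start: joints at [-75.659, 23.915, -0.59, 92.452, 0.269, 63.638, -3.037], TCP at [0.18, 0.599, 0.205] pointing down, gripper open.
Joint ranges: [-161.28, 161.28], [-22.2, 115.67], [-73.04, 71.86], [3.21, 147.25], [-68.34, 248.33], [10.77, 114.83], [-161.83, 161.83]. Speed limits (degrees/s): [108.29, 108.29, 136.94, 136.94, 172.46, 172.46, 172.46].

INTERFACE

Orientations are given as [roll, pitch, yaw] about the fixed x, y, z axes, in that order (R = Rz(yaw) Ry(pitch) Rx(roll)).
In Python, from rig import r, release, clamp, solver, get_obs, vision, sign_off gives the robot as it stands. Calls block until the motion is done:
- r.move_pose(position, orientation): joint-space move of the TCP to a pose.
- r.movel(position, frame=None, velocity=0.15, stop_force=None): straight line of the TCP; frame=None keeps the orientation; velocity is the mean speed in m/s. With stop_force (N) it stops when the force on the tool has changed by that much, and returns True; else False.
- r.move_j(angles): joint-space move.
- release() and clamp(f_grip=None): open the fingers fully, or close them until they stop; f_grip is the grip in N (None keeps the last).
- r.sleep(seconds).
- solver.ik(position, orientation): joint angles nearest the present ones, or None.
- get_obs(): the state.
- vision.capture(name): name is "side" or "top"; returns a dict with "color" (384x512x3 uint8, red, green, blue), "z_map" (384x512 float32, m along the optical axis (not along the pixel's ray), 0 where there is no reading), "fx", "fy", "cx", "cy" (pixels), "camera_from_world" (4x4, takes a point from world to camera coordinates). Camera axes: x right, y down, z forward; pixel columns grow to the right and rows downward; lengths in m; the calibration is good to about 2 mm. A picture is of the moment at which its call begins.
A pose or a line that the arm cannot do raises r.Unreachable and nothing moves.
- sign_off(): hands the job in; it is judged then, once.
The state is a dict: "clock": time; "joint_positions": joint angles; "qvel": joint speeds; "joint_efforts": joint torques, N m; "eef_pos": TCP position; "tcp_rot": TCP orientation; "wrist_force": force on the tool from outside, world axes, zero at the start; "moment": the same for the moment, N m; "gripper_width": finger opening in m; "grip_force": force on a finger pad.
Only numpy, scipy, OpenCV 4.12 (cv2) and the standard library are available. Lean on these libraries where they do the work, as an engineer would, in place of code of your own. Each camera call takes 0.05 s, during which the arm holds its last target. There are 200 camera calls.

## Working session

There is one attempt and no reset: what is moved stays moved. The work goes in short steps, each a Python script; the robot and the scene stay as the last script left them, time stands still between calls to the robot, and variables do not carry over. Pictures are saved under pics/ and viewed, at most 10 in all, crops included, and the job is handed in when it is done.

```bash
mkdir -p pics; ls; cat > h.py <<'E'
import numpy as np, cv2, pickle
from rig import r, release, clamp, solver, get_obs, vision, sign_off
def cap(n,f):
    c=vision.capture(n); pickle.dump(c,open(f'pics/{f}.pkl','wb'))
    return c
def save(img,f): cv2.imwrite(f'pics/{f}.png',cv2.cvtColor(img,cv2.COLOR_RGB2BGR))
def cloud(c):
    z=c['z_map']; v,u=np.indices(z.shape)
    P=np.stack([(u-c['cx'])/c['fx']*z,(v-c['cy'])/c['fy']*z,z,np.ones_like(z)],-1)
    W=P@np.linalg.inv(c['camera_from_world']).T
    W[z==0]=np.nan
    return W[...,:3]
E
python3 - <<'E'
from h import *
a=cap('top','t0');b=cap('side','s0')
save(a['color'],'t0');save(b['color'],'s0')
print(get_obs()['clock'],get_obs()['tcp_rot'])
E
```

```text
pics
0.1 [-1.79935147e+02  4.95302320e-03  1.63280814e+02]
```

View pics/t0.png

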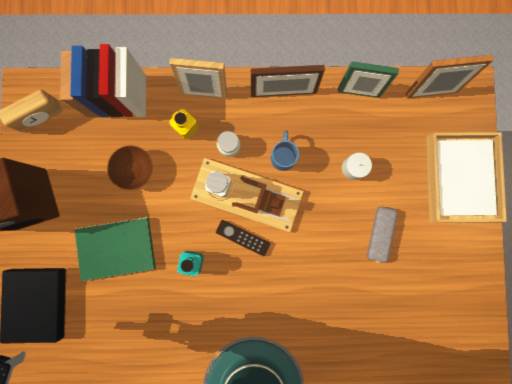

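View pics/s0.png

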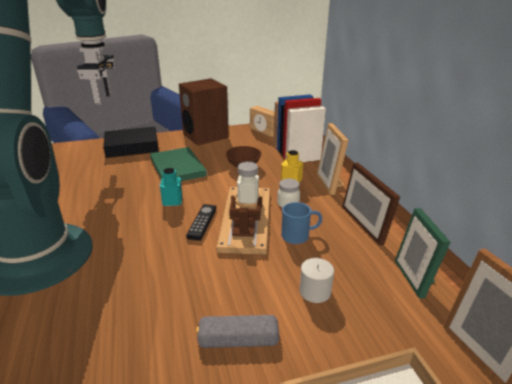

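The top view shows the board centred near (248,194). The white jar with its steel cap is at (217,183) and the fork grip near (270,201). Candidates for the jar are white on the board (217,183), turquoise (190,264), yellow (182,122) and the white tin (228,144). Only the first is square, white and in the nest on the board, so that's the one. I'll confirm it in a crop and measure.

```bash
python3 - <<'E'
from h import *
c=pickle.load(open('pics/t0.pkl','rb')); W=cloud(c); s=pickle.load(open('pics/s0.pkl','rb')); S=cloud(s)
save(cv2.resize(c['color'][125:250,170:320],None,fx=5,fy=4.8,interpolation=cv2.INTER_CUBIC)[:600],'c1')
v,u=np.indices(W.shape[:2]); roi=(u>170)&(u<320)&(v>145)&(v<245)
z=W[...,2]
b=W[roi&(z>.013)&(z<.028)]; print('board n',len(b))
b=b[np.abs(b[:,2]-np.median(b[:,2]))<.006]
# keep largest blob
m=(roi&(z>.014)&(z<.15)).astype(np.uint8); n,l,st,_=cv2.connectedComponentsWithStats(m); 
for i in range(1,n):
    if st[i,4]>40: print(i,st[i], W[l==i].mean(0), np.nanmax(W[l==i],0))
k=l[183,217]; B=W[l==k]
bb=B[B[:,2]<.028]; print('z board',np.median(bb[:,2]), cv2.minAreaRect((B[:,:2]*1000).astype(np.float32)),'low',cv2.minAreaRect((bb[:,:2]*1000).astype(np.float32)))
t=W[roi&(z>.12)&(z<.145)]; print('cap',len(t),np.median(t,0),t[:,:2].min(0),t[:,:2].max(0),cv2.minEnclosingCircle((t[:,:2]*1000).astype(np.float32)))
g=W[(l==k)&(u>240)&(z>.080)&(z<.1)]; print('grip',len(g),g.mean(0),cv2.minAreaRect((g[:,:2]*1000).astype(np.float32)))
# side
for nm,lo,hi in(('cap',.122,.145),('grip',.084,.098)):
    q=S[(S[...,2]>lo)&(S[...,2]<hi)&(np.hypot(S[...,0]-B[:,0].mean(),S[...,1]-B[:,1].mean())<.16)]
    print('side',nm,len(q),np.median(q,0),cv2.minAreaRect((q[:,:2]*1000).astype(np.float32)))
for p in((228,144),(284,155),(357,166),(242,238),(190,264),(182,122)): print(p,W[p[1],p[0]])
print('cam',np.linalg.inv(c['camera_from_world'])[:3,3],c['fx'])
E
```

```text
board n 3979
1 [218 146  23  11 182] [0.68252887 0.06420021 0.05250257] [0.70059937 0.09619282 0.07260395]
2 [271 146  28  24 237] [ 0.65744122 -0.09605192  0.05857092] [ 0.69970386 -0.05765085  0.08795981]
3 [ 191  158  113   74 4522] [0.55444198 0.01256186 0.03528945] [0.6656913  0.17680701 0.13512736]
4 [217 221  53  24 530] [0.43945485 0.0391627  0.01720199] [0.47986716 0.1016749  0.02416857]
z board 0.018609535628458684 ((556.1956176757812, 13.664031982421875), (309.5296936035156, 129.74789428710938), 70.7242431640625) low ((556.1956176757812, 13.664031982421875), (309.5296936035156, 129.74789428710938), 70.7242431640625)
cap 362 [0.58328316 0.09243328 0.12925352] [0.55634175 0.06551881] [0.61327614 0.12137995] ((584.4966430664062, 93.14868927001953), 28.787450790405273)
grip 76 [ 0.52829868 -0.06563596  0.08771396] ((528.3040771484375, -65.86329650878906), (23.53801918029785, 23.75807762145996), 70.4238510131836)
side cap 186 [0.58135552 0.08568667 0.12962961] ((582.77587890625, 93.00715637207031), (59.864418029785156, 55.564659118652344), 73.9414291381836)
side grip 231 [0.56991515 0.06844235 0.08881619] ((616.1804809570312, -2.865203857421875), (227.26219177246094, 165.2762908935547), 77.10675048828125)
(228, 144) [0.69685506 0.06540173 0.06769587]
(284, 155) [ 0.67473871 -0.09840829  0.00199636]
(357, 166) [ 0.63054268 -0.29912298  0.06938938]
(242, 238) [0.42988731 0.02906455 0.01662891]
(190, 264) [0.36572671 0.1669603  0.1055871 ]
(182, 122) [0.75281351 0.1899257  0.1012396 ]
cam [0.47475666 0.00566705 1.23045258] 415.0067775346682
```

View pics/c1.png

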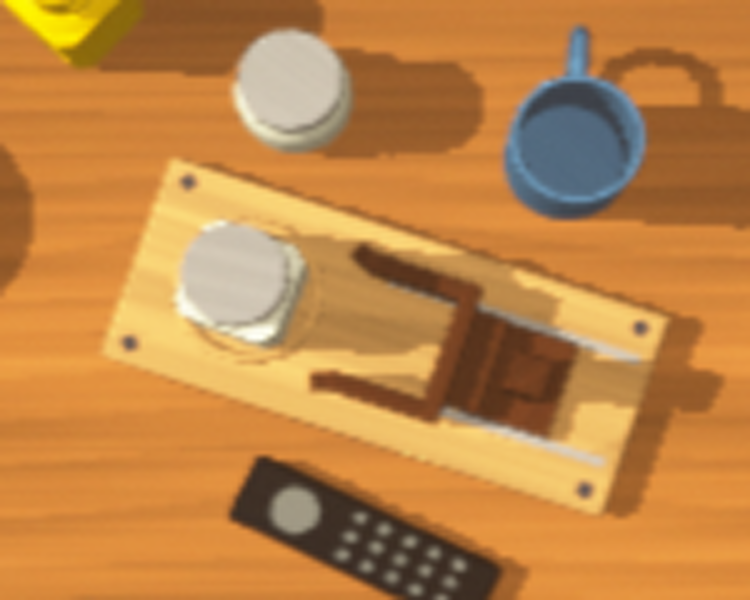

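The crop confirms it. The cap top is at z=0.129 (expected 0.130) and the board is 310x130, with its +y axis at 70.7° world. The jar is 169 mm from the grip post, which fits 85 + 85 mm. Next I'll check IK and grip the fork.

```bash
cat >> h.py <<'E'
A=70.7; d=np.array([np.cos(np.radians(A)),np.sin(np.radians(A)),0])
G=np.array([.5284,-.0657,0]); J=np.array([.5845,.0933,0])
def st(): 
    o=get_obs(); print(round(o['clock'],2),np.round(o['eef_pos'],4),np.round(o['tcp_rot'],1),'F',np.round(o['wrist_force'],1),'M',np.round(o['moment'],2),'w',round(o['gripper_width'],4),'g',np.round(o['grip_force'],1)); return o
E
python3 - <<'E'
from h import *
for y in(A,A-180):
    for z in (.2,.056): print('grip',y,z,np.round(q,0) if (q:=solver.ik(list(G+[0,0,z]),[180,0,y])) is not None else None)
for y in range(-180,181,30): print('cap',y,np.round(q,0) if (q:=solver.ik(list(J+[0,0,.104]),[180,0,y])) is not None else None)
E
```

```text
grip 70.7 0.2 [-36.  20.  49. 107. -17.  61.   1.]
grip 70.7 0.056 [-30.  33.  43. 114. -31.  46.  12.]
grip -109.3 0.2 [ 53.  26. -62. 105.  25.  65. 142.]
grip -109.3 0.056 [ 51.  42. -62. 111.  46.  56. 127.]
cap -180 [-26.  28.  18. 103. -11.  51.  87.]
cap -150 [-21.  27.  12. 103.  -7.  51. 114.]
cap -120 [-17.  27.   6. 103.  -4.  51. 141.]
cap -90 [ 32.  43. -62. 101.  42.  63. 135.]
cap -60 [ -55.   43.   62.  104.  -43.   61. -126.]
cap -30 [-55.  43.  62. 104. -43.  61. -96.]
cap 0 [-41.  32.  39. 103. -25.  53. -81.]
cap 30 [-40.  32.  38. 103. -24.  53. -52.]
cap 60 [-41.  32.  39. 103. -24.  53. -22.]
cap 90 [-38.  31.  34. 103. -22.  52.   6.]
cap 120 [-35.  30.  30. 103. -19.  52.  34.]
cap 150 [-31.  29.  25. 103. -15.  51.  60.]
cap 180 [-26.  28.  18. 103. -11.  51.  87.]
```

```bash
python3 - <<'E'
from h import *
r.move_pose(list(G+[0,0,.16]),[180,0,A]); st()
print(r.movel(list(G+[0,0,.056]),velocity=.1,stop_force=10)); st()
clamp(25); o=st()
p=np.array(o['eef_pos'])
print(r.movel(list(p+.070*d),velocity=.05,stop_force=18)); st()
print(r.movel(list(p+.088*d),velocity=.02,stop_force=18)); o=st()
print('travel',(np.array(o['eef_pos'])-p)@d)
c=cap('side','s1'); save(cv2.resize(c['color'][130:290,180:360],None,fx=4,fy=3.7),'s1')
E
```

```text
2.76 [ 0.5286 -0.0648  0.1599] [-180.    -0.    70.8] F [-0.7  0.2  0.8] M [-0.05  0.07 -0.01] w 0.0939 g 0.0
False
3.95 [ 0.5288 -0.0657  0.0565] [180.   -0.   70.7] F [ 0.3  0.5 -0.1] M [-0.1   0.08  0.05] w 0.0942 g 0.0
5.03 [ 0.5286 -0.0657  0.056 ] [180.    0.   70.7] F [ 1.9 -1.  -2. ] M [-0.23 -0.33  0.03] w 0.0239 g 25.0
False
6.58 [5.516e-01 5.000e-04 5.600e-02] [-180.    -0.    70.7] F [-0.4  0.3 -0.2] M [-0.02  0.1   0.05] w 0.0238 g 25.0
True
7.28 [0.5561 0.0135 0.056 ] [-1.80e+02  1.00e-01  7.07e+01] F [-2.1 -1.2  7.4] M [-0.16  0.4   0.09] w 0.0237 g 25.0
travel 0.08388490387707263
```

View pics/s1.png

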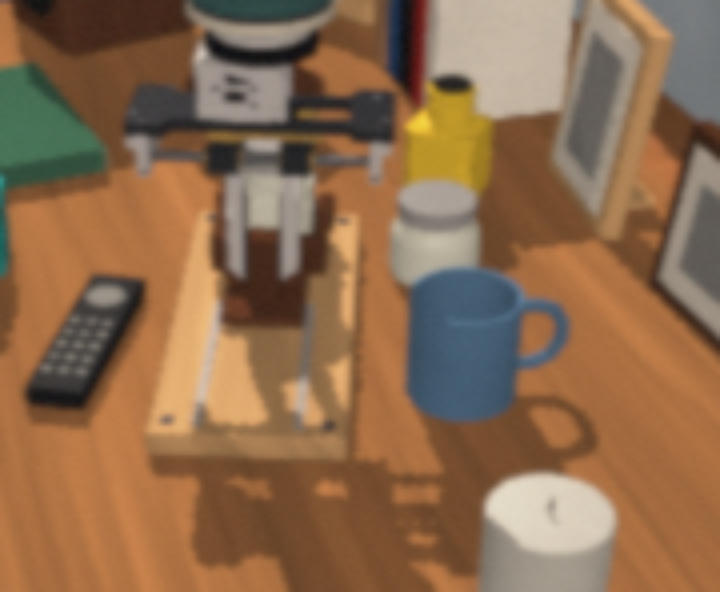

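The picture shows the fork slid up to the jar, with tines around it near (275,200) in the crop. Travel was 83.9 mm, then a firm stop. I'll release, back off and re-measure from the top.

```bash
python3 - <<'E'
from h import *
release()
p=np.array(get_obs()['eef_pos'])
r.movel([p[0],p[1],.19],velocity=.15); r.move_pose([.45,-.2,.25],[180,0,A]); st()
c=cap('top','t1'); W=cloud(c); z=W[...,2]
save(cv2.resize(c['color'][145:245,180:310],None,fx=6,fy=6,interpolation=cv2.INTER_CUBIC),'t1')
near=np.hypot(W[...,0]-J[0],W[...,1]-J[1])
t=W[(z>.12)&(z<.145)&(near<.045)]; print('cap',len(t),np.median(t,0),t.mean(0),cv2.minAreaRect((t[:,:2]*1000).astype(np.float32)))
g=W[(z>.080)&(z<.1)&(np.hypot(W[...,0]-.5564,W[...,1]-.0131)<.03)]; print('grip',len(g),cv2.minAreaRect((g[:,:2]*1000).astype(np.float32)))
E
```

```text
10.51 [ 0.4508 -0.1986  0.2496] [-180.     0.    70.8] F [ 0.2  0.1 -0.3] M [-0.05  0.1   0.  ] w 0.0942 g 0.0
cap 362 [0.58316733 0.09238347 0.12917978] [0.58359692 0.09335731 0.12902379] ((583.9108276367188, 93.65373992919922), (57.09341049194336, 54.65106201171875), 30.914546966552734)
grip 74 ((555.9642333984375, 13.23929500579834), (23.577472686767578, 22.580867767333984), 70.66985321044922)
```

View pics/t1.png

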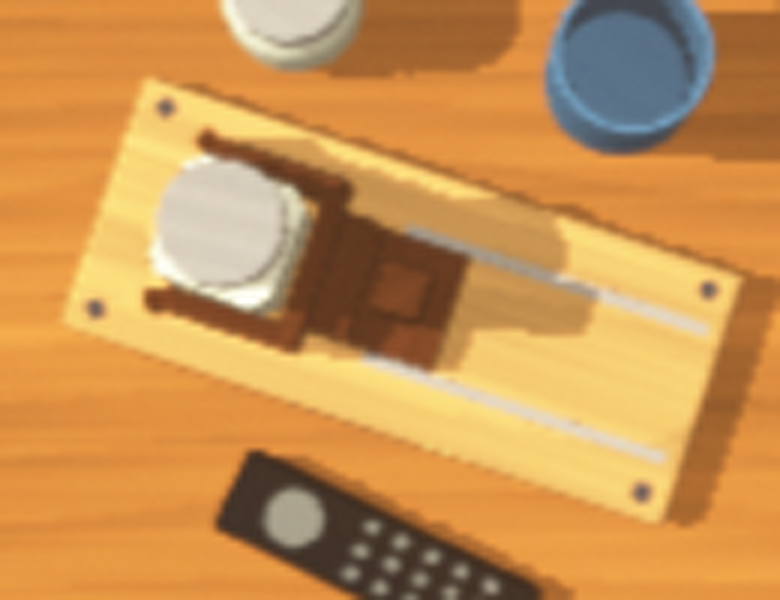

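Fork is home: the grip axis is 85.5 mm from the nest centre, and the jar is square to the board between the tines. Now the cap.

```bash
python3 - <<'E'
from h import *
C=np.array([.584,.0935,0])
r.move_pose(list(C+[0,0,.16]),[180,0,A])
print(r.movel(list(C+[0,0,.103]),velocity=.08,stop_force=8)); st()
clamp(45); o=st(); p=np.array(o['eef_pos'])
for k in range(1,9):
    r.movel(list(p),[180,0,A+12*k],velocity=.1) if False else r.move_pose(list(p),[180,0,A+12*k])
    o=st()
    if abs(np.linalg.norm(o['wrist_force']))>50 or o['grip_force']<5: print('odd');break
c=cap('side','s2'); save(cv2.resize(c['color'][130:290,180:360],None,fx=4,fy=3.7),'s2')
E
```

```text
False
12.69 [0.5843 0.0934 0.1033] [180.   -0.   70.7] F [ 0.  -0.5  0.7] M [-0.08  0.08  0.03] w 0.0939 g 0.0
13.38 [0.584  0.0936 0.103 ] [180.   -0.   70.7] F [-0.2 -0.6  0.9] M [-0.08  0.18  0.07] w 0.0561 g 45.0
13.68 [0.5843 0.0935 0.1034] [180.   -0.   82.5] F [ 0.5 -0.2  5.1] M [-0.03  0.05  0.12] w 0.0555 g 45.0
13.97 [0.5845 0.0935 0.1036] [179.9  -0.   94.5] F [-0.9  0.9  8.9] M [-0.05  0.14  0.09] w 0.0559 g 45.0
14.28 [0.5847 0.0936 0.1037] [179.9  -0.  106.5] F [-1.8  0.2  9.7] M [0.06 0.16 0.06] w 0.0557 g 45.0
14.57 [0.5846 0.0936 0.1037] [179.9  -0.  118.5] F [-0.9  1.1 10.2] M [0.09 0.19 0.05] w 0.0562 g 45.0
14.88 [0.5847 0.0936 0.1037] [179.9   0.  130.5] F [-0.2  0.8 10.8] M [0.09 0.11 0.12] w 0.0561 g 45.0
15.18 [0.5846 0.0936 0.1037] [179.9   0.  142.5] F [ 0.  -0.8 11.2] M [0.05 0.11 0.06] w 0.0559 g 45.0
15.47 [0.5846 0.0936 0.1037] [179.9   0.  154.5] F [-0.4  0.7 10.4] M [0.11 0.12 0.1 ] w 0.056 g 45.0
15.78 [0.5846 0.0936 0.1037] [1.799e+02 1.000e-01 1.665e+02] F [-0.7  1.3 11.5] M [0.1 0.1 0.1] w 0.0556 g 45.0
```

View pics/s2.png

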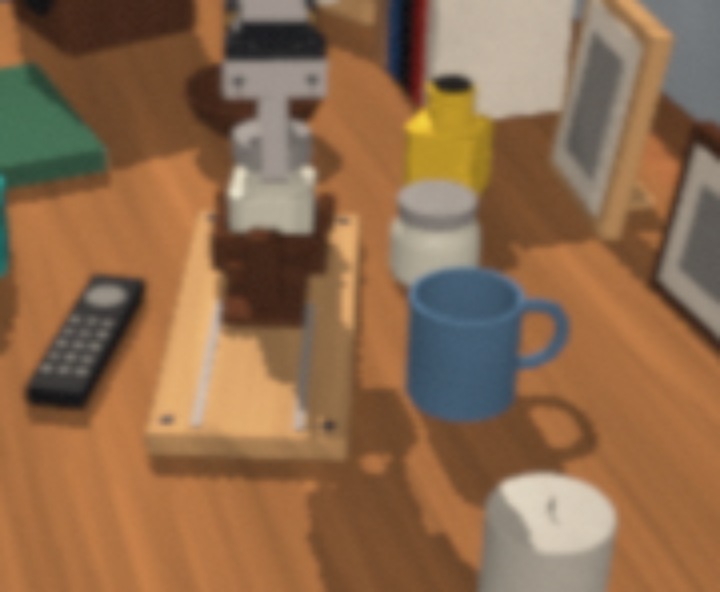

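The cap is gripped with the jar still square in the fork. The upward push of about 11 N fits the released sprung seal. Lifting in small steps and watching the force.

```bash
python3 - <<'E'
from h import *
o=get_obs(); p=np.array(o['eef_pos'])
for dz in (.002,.004,.006,.008):
    r.movel(list(p+[0,0,dz]),velocity=.02); o=st()
    if o['wrist_force'][2]<-2.5: print('pulling');break
E
```

```text
16.11 [0.5849 0.0936 0.106 ] [180.    0.  166.4] F [-0.3  0.1  7.3] M [-0.01  0.01  0.04] w 0.0557 g 45.0
16.36 [0.5844 0.0936 0.1074] [-180.    -0.   166.6] F [-0.  -0.5 -0.8] M [ 0.01 -0.02  0.01] w 0.0562 g 45.0
16.61 [0.5846 0.0936 0.1097] [-180.    -0.   166.7] F [ 0.7  0.  -0.3] M [0.06 0.04 0.03] w 0.0559 g 45.0
16.86 [0.5847 0.0936 0.1118] [180.    0.  166.7] F [-1.   0.2 -0.8] M [-0.   -0.01  0.03] w 0.0559 g 45.0
```

The pull is only the cap's weight, so it's free. Lifting straight to 36 mm above the screwed height, which puts the lower edge 20 mm over the mouth.

```bash
python3 - <<'E'
from h import *
p=np.array(get_obs()['eef_pos'])
print(r.movel([.584,.0936,.139],velocity=.04,stop_force=4)); r.sleep(.5); st()
c=cap('side','s3'); save(cv2.resize(c['color'][130:250,190:320],None,fx=6,fy=5,interpolation=cv2.INTER_CUBIC),'s3')
E
```

```text
False
18.19 [0.584  0.0936 0.139 ] [-180.    -0.   166.7] F [-0.7 -0.3 -1.1] M [ 0.01 -0.01 -0.  ] w 0.0561 g 45.0
```

View pics/s3.png

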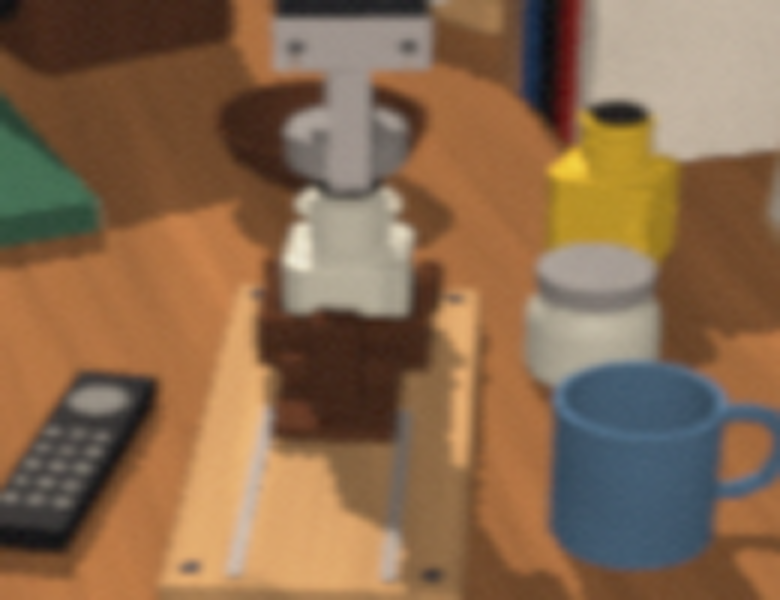

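The cap is held level at about (347,145), clear above the bare neck and its lugs at (350,200). The jar is upright in the fork.

```bash
python3 -c "
from h import *
print(sign_off())"
```

```text
the job is handed in; nothing more can be done
None
```

I handed the job in at about 18 s. The fork is fully home around the jar, and the cap is unscrewed and held level about 2 cm above the jar's mouth. The jar is standing in its nest; sign-off returned no verdict.

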